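# Let down the analyser's propped cover on a finger

### The job

The clear cover of the cuvette analyser is propped open by a thin steel stay under its front edge. Put the fingertips under the cover's front edge, push the stay over to the robot's left (the analyser's +y) so that it folds away and the cover drops onto the outside of your fingers, then lower the cover on them all the way shut without letting it slam, and move clear. Do not lift the cover further open, and leave everything else on the bench where it stands.

Things in the scene. Friction and masses are not known exactly. Their poses are not given: they have to be found in the camera images.
- analyser: beige analyser fixed to the bench. Origin under its cuvette chamber on the bench; its x axis points away from the robot (yaw varies), y to the robot's left, z up. Front face at x = -110 mm, chamber 240 mm wide (y -120 to 120), rim 140 mm high; behind the hinge (x above 51 mm) a housing 158 mm high.
- cover (a joint): angle of the hinged cover, rad: 0 shut, about 0.48 as propped, grows as it opens (stop 1.2). Once unpropped it falls freely against a light damper (2 to 3 rad/s if let go); mass about 0.30 kg, so its front edge bears down with about 1.5 N.
- cover_edge (a point): middle of the lower front edge of the cover, 200 mm from the hinge line, which runs along the analyser's y at analyser x = 45 mm, 140.5 mm above the bench. The cover is 260 mm wide along y (130 mm either side); its front 22 mm is an opaque beige bar 12 mm thick, the rest a clear 5 mm plate. Shut, this edge overhangs the front face by 45 mm at 140.5 mm height with free room below it, so that a finger that slopes down under the edge can stay there until the cover is shut.
- stay (a joint): angle of the stay, rad: 0 upright and propping the cover (it leans 0.08 rad past upright to -y, against a stop), grows as its top swings to the analyser's +y; past about 0.3 it collapses by itself under the cover's weight, and past 0.1 it falls by itself if unloaded, to 1.75 (folded, lying along the front face).
- stay_pivot (a point): pivot of the stay, 10 mm in front of the front face, at analyser y = 10 mm, 120 mm above the bench.
- stay_top (a point): centre of the round top end of the stay, a steel rod 8 mm thick, 102 mm from its pivot; it touches the cover's underside about 13 mm behind the front edge.
- stay_knob (a point): centre of the stay's black knob, 16 mm across, which shows in front of the cover's edge: a 6 mm bar leaves the stay 75 mm above its pivot, runs 45 mm towards the robot and then 50 mm up to the knob. Rod, bar and knob are one rigid part; any of them may be pushed.
- wash_bottle: pink wash bottle with red cap, 66 mm across, 170 mm tall, loose; origin under its centre. Bystander.
- vial: amber vial, 26 mm across, 50 mm tall, loose; origin under its centre. Bystander.
- reagent_jar: white jar with blue cap, 48 mm across, 70 mm tall, loose; origin under its centre. Bystander.
- beaker: glass beaker, 60 mm across, 70 mm tall, loose; origin under its centre. Bystander.
- tip_box: blue box 85 x 120 x 45 mm, loose; origin under its centre. Bystander.
- marker: white marker pen 126 mm long, 16 mm thick, lying along its own x; origin under its centre. Bystander.
- dish: shallow white dish, 70 mm across, 20 mm high, loose; origin under its centre. Bystander.

How it is judged:
By the outcome, as a careful person would: the job done as asked, in the order asked, and still so for the second after the job is handed in, with the robot touching nothing.
It also fails if it takes over 46 s, if anything falls off the work surface, if the arm or the gripper's body presses on something with over 40 N, if the wrist force passes 120 N, or if a joint passes its speed limit or range.

### The arm

A 6-joint arm with a two-finger parallel gripper is mounted at the origin on the work surface. World frame = base frame: x ahead of the robot, y to its left, z up, the work surface at z = 0. Lengths are in m, angles in rad, forces in N, time in s.
With the tool pointing down it reaches from about 0.25 to 0.725 m from the base axis. Payload 4 kg.
Tool frame: the origin (TCP) lies on the front face of the gripper's body, between the roots of the fingers; the fingertips stand 73 mm ahead of it and the grasp point (between the pads) lies 54 mm ahead of it; z points along the fingers, y is the line along which they close (so a half turn about z gives the same grasp; the last joint's range is limited). The gripper opens to 85 mm and grips with 20 to 120 N. Pads are 22 mm wide; open, the fingers measure 114 mm over their backs; the gripper's body (76 mm by 85 mm) begins 54 mm behind the grasp point. The pads swing forward as they close: fully open they stand 13 mm farther back than shut.
Start: joints at [-1.117, 0.241, 0.005, 1.335, 0, 1.571], TCP at [0.219, -0.449, 0.304] pointing down, gripper open.
Joint ranges: [-2.72, 2.72], [-1.05, 1.87], [-1.09, 1.28], [-1.99, 2.15], [-1.42, 1.44], [-3.14, 3.14]. Speed limits (rad/s): [2.79, 2.79, 3.14, 3.14, 3.14, 3.14].

### API

Orientations are given as a unit quaternion [x, y, z, w].
In Python, from workcell import bot gives the robot as it stands. The module is installed in compiled form; this text tells all that it offers.
- The arm moves only by the tool step_arm, never from a script. Its argument "rows" is a list of rows, each a list of 2 entries, a list of its own where there are three numbers: the shift along the tool's x, y, z in mm, then the turn about the tool's z in degrees. A call has 1 to 12 rows; each row is the pose to reach, as a shift and turn from the pose commanded when the call began, along the tool's axes at that moment; what a row does not reach only later rows make up. A row lasts 1/8 s, in which the tool goes at most 62.5 mm and 10.7 degrees, less where a joint would pass 70% of its speed; a pose out of reach is approached as far as the arm can. A call with a gripper value outside its range is refused whole. "claw" is the gripper's target within -1 to 1 (shut at 1, half-way at 0, fully open at -1), set as the call begins (left out, the last holds). The fingers move at their own pace and stop on an object; the grip force is fixed at half the most. Time passes only in rows, so rows that repeat a pose let the fingers close. It gives the time, the measured TCP pose, the force, the opening and the grip force at its end, in the units of the state.
- bot.get_obs(): the state, without advancing time (a new reading comes with each control period).
- bot.camera(name): name is "scene" or "top" or "wrist"; returns (picture, depth): 480x640x3 uint8, red, green, blue; 480x640 float32, m along the optical axis (not along the pixel's ray), 0 where there is no reading.
- bot.camera_params(name): a dict with "fx", "fy", "cx", "cy" (pixels), "pose" (4x4, takes a point from camera to world coordinates). Camera axes: x right, y up, looking along -z (the intrinsics and any distortion apply to the point x, -y, -z); pixel columns grow to the right and rows downward; lengths in m; the calibration is good to about 2 mm. A picture is of the moment at which its call begins: read the wrist's pose just before it. camera_params takes no time and is no camera call; for the wrist camera it gives the pose at the moment of the call.
- bot.job_done(): hands the job in; it is judged then, once.
Trained networks look in the newest picture that a camera, given by its name, has taken for a name from the list of things; names that differ only in an ending like _2 or _b are one class to them, and where a whole thing is asked for, a point or a joint stands for the part that bears it (a point fixed in the world has none). Each returns a list of dicts, best first, with "score" (0 to 1); they miss things now and then, are a little off and sometimes report something else, mostly with a low value. They report only what shows in the picture. A call takes as long as a camera call.
- bot.trace(target, camera): "pixels" (480x640 bool, what is visible of it) and "uv" ([column, row] in pixels, amid what is visible of it).
The state is a dict: "clock": time; "joint_pos": joint angles; "joint_vel": joint speeds; "tau": joint torques, N m; "eef_pos": TCP position; "tool_rot": TCP orientation; "ft_force": force on the tool from outside, world axes, zero at the start; "ft_torque": the same for the moment, N m; "grip_width": finger opening in m; "grasp_force": force on a finger pad.
Only numpy, scipy, OpenCV 4.12 (cv2) and the standard library are available. Lean on these libraries where they do the work, as an engineer would, in place of code of your own. Each camera call takes 0.05 s, during which the arm holds its last target. There are 200 camera calls.

## Working session

There is one attempt and no reset: what is moved stays moved. The work goes in short steps, Python scripts to look and compute and a tool call to move; the robot and the scene stay as the last step left them, time stands still between calls to the robot, and variables do not carry over. Pictures are saved under pics/ and viewed, at most 10 in all, crops included, and the job is handed in when it is done.

Besides the shell and the picture viewer there is one more tool, called after "Request:" as name([rows], argument=value, ...), one row to a line, values as JSON. step_arm: Moves the arm, as the interface text tells. Its arguments: {"type":"object","properties":{"rows":{"type":"array"},"claw":{"type":"number"}},"required":["rows"]}

```bash
mkdir -p pics; cat > h.py <<'E'
import numpy as np, cv2
from workcell import bot
from scipy.spatial.transform import Rotation as R
def pts(name,depth,mask):
    p=bot.camera_params(name); v,u=np.nonzero(mask&(depth>0)); d=depth[v,u]
    c=np.stack([(u-p['cx'])/p['fx']*d,-(v-p['cy'])/p['fy']*d,-d,np.ones_like(d)])
    return (np.array(p['pose'])@c)[:3].T
E
python3 - <<'E'
from h import *
o=bot.get_obs(); print(o['clock'],o['eef_pos'],o['tool_rot'],o['grip_width'])
for n in ['scene','top']:
    im,d=bot.camera(n); cv2.imwrite(f'pics/{n}.png',im[:,:,::-1]); np.savez(f'{n}.npz',im=im,d=d)
    print(n,np.round(bot.camera_params(n)['pose'],3).tolist(), {k:v for k,v in bot.camera_params(n).items() if k!='pose'})
    for t in ['stay_knob','cover_edge','stay_top','stay_pivot','analyser','wash_bottle','vial','reagent_jar','beaker','tip_box','marker','dish']:
        r=bot.trace(t,n)
        for q in r[:1]:
            P=pts(n,d,q['pixels'])
            print(t,round(q['score'],2),np.round(q['uv']),q['pixels'].sum(), np.round(np.median(P,0),3) if len(P) else None, np.round(np.percentile(P,[3,97],axis=0),3).tolist() if len(P) else None)
E
```

```text
0.0 [ 0.21898302 -0.44897056  0.30301624] [ 9.74371156e-01  2.24943919e-01 -2.14765052e-04 -1.01814960e-03] 0.08539963965714997
scene [[-1.0, 0.005, -0.006, 0.552], [-0.008, -0.731, 0.682, 0.665], [-0.001, 0.682, 0.731, 0.914], [0.0, 0.0, 0.0, 1.0]] {'fx': 478.00454615498745, 'fy': 478.00454615498745, 'cx': 320.55508075052484, 'cy': 236.98349957112228}
stay_knob 0.53 [296. 202.] 246 [ 0.613 -0.108  0.198] [[0.577, -0.212, 0.104], [0.631, -0.098, 0.255]]
cover_edge 0.71 [262. 198.] 4867 [ 0.695 -0.122  0.2  ] [[0.6, -0.262, 0.153], [0.797, -0.006, 0.244]]
stay_pivot 0.8 [294. 207.] 243 [ 0.62  -0.108  0.198] [[0.579, -0.166, 0.126], [0.631, -0.098, 0.255]]
analyser 0.63 [240. 216.] 15037 [ 0.74  -0.094  0.159] [[0.606, -0.269, 0.017], [0.905, -0.011, 0.241]]
wash_bottle 0.69 [241. 302.] 1667 [0.724 0.09  0.104] [[0.698, 0.061, 0.01], [0.754, 0.103, 0.173]]
vial 0.61 [323. 198.] 455 [ 0.546 -0.29   0.05 ] [[0.524, -0.322, 0.005], [0.567, -0.281, 0.075]]
reagent_jar 0.57 [325. 199.] 458 [ 0.546 -0.29   0.05 ] [[0.524, -0.327, 0.005], [0.567, -0.281, 0.075]]
tip_box 0.92 [378. 207.] 1398
[... 781 characters left out ...]
22, 0.241]]
wash_bottle 0.7 [295. 185.] 1030 [0.712 0.068 0.113] [[0.695, 0.041, 0.015], [0.74, 0.098, 0.172]]
vial 0.69 [299. 242.] 139 [0.605 0.068 0.049] [[0.597, 0.057, 0.009], [0.619, 0.08, 0.054]]
reagent_jar 0.91 [463. 259.] 557 [ 0.54  -0.299  0.067] [[0.52, -0.333, -0.001], [0.568, -0.282, 0.074]]
beaker 0.74 [481. 217.] 692 [ 0.65  -0.352  0.039] [[0.618, -0.372, 0.002], [0.671, -0.318, 0.072]]
tip_box 0.96 [452. 324.] 2369 [ 0.404 -0.271  0.045] [[0.355, -0.331, 0.013], [0.452, -0.212, 0.049]]
marker 0.7 [372. 293.] 381 [ 0.485 -0.095  0.015] [[0.429, -0.105, 0.008], [0.543, -0.086, 0.02]]
dish 0.75 [269. 228.] 653 [0.636 0.137 0.011] [[0.605, 0.107, 0.002], [0.664, 0.164, 0.022]]
```

View pics/scene.png

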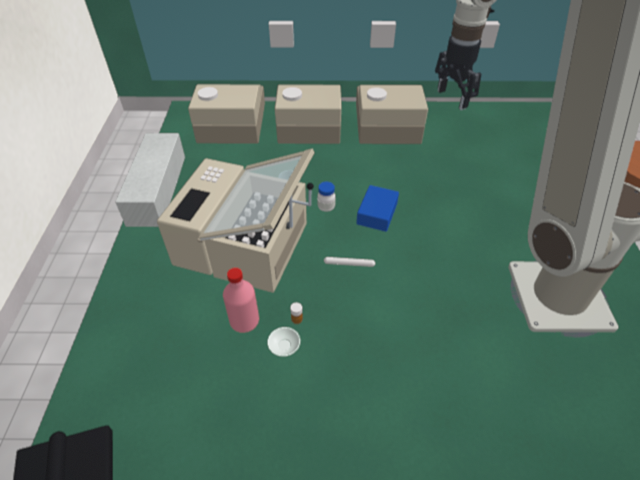

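View pics/top.png

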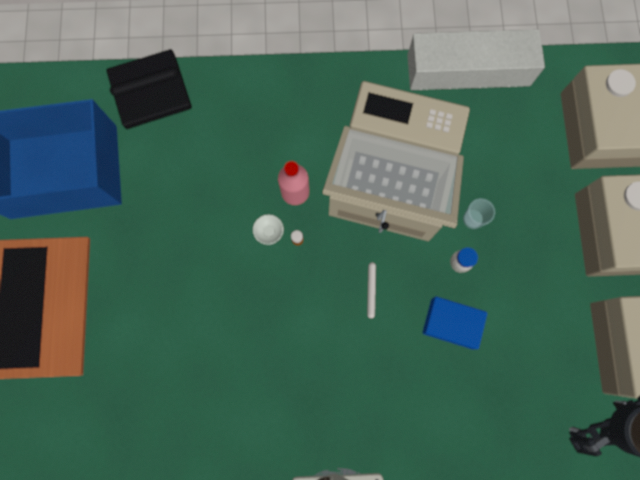

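The scene shows the analyser at about (240,215) with its cover propped and the knob at (310,186). The top view has the knob at (385,225), with free bench in front of it and the jar and beaker on its right. Next I'll fit the analyser pose and measure the finger profile.

```bash
python3 - <<'E'
from h import *
full=np.ones((480,640),bool)
for n in ['top','scene']:
    z=np.load(n+'.npz'); d=z['d']; im=z['im'].astype(int)
    P=pts(n,d,full); C=im[d>0]
    box=(P[:,0]>.5)&(P[:,0]<1.0)&(P[:,1]>-.31)&(P[:,1]<.03)
    beige=(C[:,0]>C[:,2]+15)&(C[:,0]>90)
    for nm,lo,hi in [('housing',.154,.166),('bar',.225,.262)]:
        Q=P[box&beige&(P[:,2]>lo)&(P[:,2]<hi)]
        if nm=='bar': Q=Q[Q[:,0]<.72]
        r=cv2.minAreaRect((Q[:,:2]*1000).astype(np.float32)); print(n,nm,len(Q),r,np.round(Q.mean(0),3), cv2.boxPoints(r).round().tolist())
    K=P[(P[:,0]>.55)&(P[:,0]<.62)&(abs(P[:,1]+.11)<.03)&(P[:,2]>.237)&(C.sum(1)<150)]; print('knob',len(K),K.mean(0).round(3) if len(K) else 0)
    # gripper cloud
    o=bot.get_obs(); T=R.from_quat(o['tool_rot']); G=T.inv().apply(P-o['eef_pos'])*1000
    g=G[(abs(G[:,0])<50)&(abs(G[:,1])<80)&(G[:,2]>-30)&(G[:,2]<80)]
    print('grip',len(g))
    for a in range(-30,80,8):
        q=g[(g[:,2]>=a)&(g[:,2]<a+8)]
        if len(q)>3: print(a,len(q),'y',np.percentile(q[:,1],[1,25,75,99]).round(),'x',np.percentile(q[:,0],[2,98]).round())
im=np.load('scene.npz')['im'][0:130,400:520,::-1]
cv2.imwrite('pics/crop.png',cv2.resize(im,None,fx=4.6,fy=4.6,interpolation=cv2.INTER_CUBIC))
im,d=bot.camera('wrist'); cv2.imwrite('pics/wrist.png',im[:,:,::-1]); np.savez('wrist.npz',im=im,d=d)
P=pts('wrist',d,full);o=bot.get_obs(); G=R.from_quat(o['tool_rot']).inv().apply(P-o['eef_pos'])*1000
p=np.array(bot.camera_params('wrist')['pose']); print('wcam in tool',R.from_quat(o['tool_rot']).inv().apply(p[:3,3]-o['eef_pos']).round(3), (R.from_quat(o['tool_rot']).inv().as_matrix()@p[:3,:3]).round(2).tolist())
g=G[(G[:,2]<90)]; print('wrist grip',len(g))
for a in range(-30,80,8):
    q=g[(g[:,2]>=a)&(g[:,2]<a+8)]
    if len(q)>3: print(a,len(q),'y',np.percentile(q[:,1],[1,25,75,99]).round(),'x',np.percentile(q[:,0],[2,98]).round())
E
```

```text
top housing 4063 ((822.4675903320312, -181.37399291992188), (258.977294921875, 144.29615783691406), 71.94096374511719) [ 0.83  -0.192  0.158] [[714.0, -282.0], [851.0, -327.0], [931.0, -81.0], [794.0, -36.0]]
top bar 1685 ((618.1878662109375, -116.89556884765625), (259.4408264160156, 64.94154357910156), 72.05780029296875) [ 0.622 -0.119  0.238] [[547.0, -230.0], [609.0, -250.0], [689.0, -3.0], [627.0, 17.0]]
knob 32 [ 0.578 -0.104  0.252]
grip 743
-30 99 y [-71. -69. -24. -11.] x [-12.  19.]
-22 96 y [-72. -71. -30. -18.] x [-11.  17.]
-14 112 y [-73. -68. -36. -23.] x [-13.  17.]
-6 116 y [-74. -68. -35.  47.] x [-10.  16.]
2 136 y [-74. -72.  49.  66.] x [-11.  13.]
10 40 y [-66. -50.  51.  64.] x [ 2. 13.]
18 17 y [-57. -51.  45.  54.] x [ 6. 11.]
26 28 y [-56. -52.  43.  47.] x [ 5. 11.]
34 36 y [-57. -50.  43.  53.] x [ 3. 11.]
42 40 y [-56. -49.  44.  56.] x [ 3. 11.]
50 21 y [-51. -45.  43.  44.] x [-1. 11.]
scene housing 2374 ((824.9735717773438, -177.43392944335938), (258.0541076660156, 138.96974182128906), 72.34137725830078) [ 0.835 -0.174  0.16 ] [[720.0, -279.0], [852.0, 
[... 714 characters left out ...]

50 32 y [-50. -47.  45.  50.] x [-10.  12.]
wcam in tool [ 0.074 -0.    -0.071] [[-0.0, 0.96, 0.29], [1.0, 0.0, -0.0], [-0.0, 0.29, -0.96]]
wrist grip 63317
-30 4522 y [-27. -17.  16.  26.] x [16. 20.]
-22 11818 y [-62. -23.  24.  64.] x [ 6. 18.]
-14 14799 y [-68. -31.  32.  69.] x [-2. 17.]
-6 10165 y [-72. -61.  61.  72.] x [-11.  17.]
2 11992 y [-73. -60.  59.  72.] x [-11.  13.]
10 2717 y [-71. -54.  52.  70.] x [ 5. 13.]
18 1582 y [-52. -44.  44.  51.] x [-1. 11.]
26 1834 y [-56. -43.  43.  55.] x [-10.  11.]
34 1645 y [-56. -43.  43.  55.] x [-11.  11.]
42 1367 y [-56. -43.  43.  55.] x [-11.  11.]
50 850 y [-54. -43.  42.  53.] x [-11.  10.]
58 26 y [-43. -43.  42.  43.] x [-6.  7.]
```

View pics/crop.png

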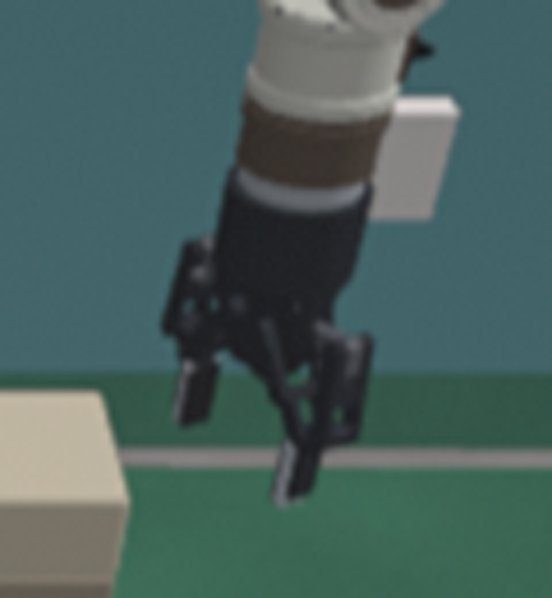

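View pics/wrist.png

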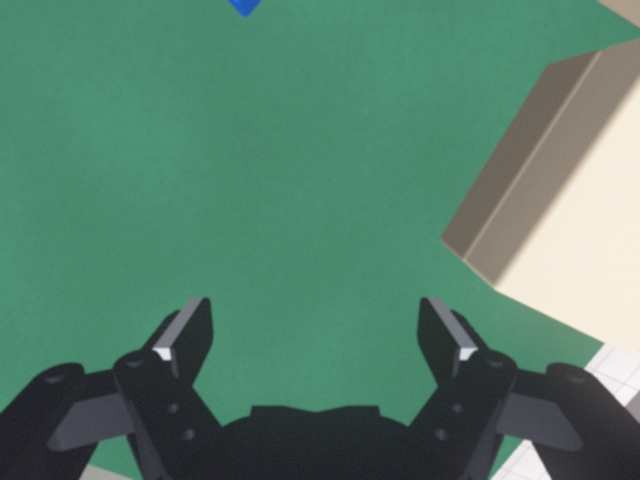

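Request:
step_arm([
  [[0,0,-60],-10],
  [[0,0,-120],-20],
  [[0,0,-180],-30],
  [[0,0,-240],-40],
  [[0,0,-300],-46],
  [[0,0,-360],-46],
  [[0,0,-420],-46],
  [[0,0,-480],-46],
], claw=-1)

```text
clock: 2.35
eef_pos: [0.2023, -0.4149, 0.6228]
tool_rot: [0.809, 0.587, -0.005, 0.028]
ft_force: [0.4, -0.9, -0.4]
grip_width: 0.0852
grasp_force: 0.0
```

```bash
python3 - <<'E'
from h import *
o=bot.get_obs(); print(o['clock'],o['eef_pos'],o['joint_pos'],R.from_quat(o['tool_rot']).as_matrix().round(3).tolist())
E
```

```text
2.35 [ 0.20234686 -0.41487428  0.62278216] [-1.11700644e+00  2.71947455e-01  9.07172881e-01  2.14949505e+00
 -1.18406356e-05  7.68327581e-01] [[0.31, 0.95, 0.025], [0.95, -0.308, -0.051], [-0.041, 0.039, -0.998]]
```

Request:
step_arm([
  [[0,0,60],0],
  [[0,0,120],0],
  [[0,0,180],0],
  [[0,0,240],0],
])

```text
clock: 2.85
eef_pos: [0.2082, -0.4268, 0.38]
tool_rot: [0.809, 0.587, -0.005, 0.027]
ft_force: [-0.1, -1.2, 0.3]
grip_width: 0.0854
grasp_force: 0.0
```

```bash
python3 - <<'E'
from h import *
o=bot.get_obs(); print(o['clock'],o['eef_pos'],o['joint_pos'],R.from_quat(o['tool_rot']).as_matrix().round(3).tolist())
E
```

```text
2.85 [ 0.2081914  -0.42682847  0.37999858] [-1.11697406e+00  1.32979208e-01  6.69134680e-02  1.44929838e+00
 -2.38564823e-05  7.68252918e-01] [[0.31, 0.951, 0.024], [0.95, -0.308, -0.05], [-0.04, 0.038, -0.998]]
```

The tilt gained at the joint limit persists, so I can tilt the tool for a finger that slopes under the edge. I'll go to the analyser's azimuth and build tilt there.

Request:
step_arm([
  [[37,16,-23],-10],
  [[74,32,-46],-20],
  [[111,48,-70],-30],
  [[148,64,-93],-40],
  [[185,80,-116],-50],
  [[222,96,-140],-60],
  [[259,110,-163],-70],
  [[296,126,-186],-80],
  [[332,142,-208],-90],
  [[332,142,-270],-90],
  [[332,142,-330],-90],
])

```text
clock: 4.22
eef_pos: [0.424, -0.137, 0.639]
tool_rot: [0.155, 0.987, -0.028, 0.042]
ft_force: [-1.1, 0.4, -0.6]
grip_width: 0.0852
grasp_force: 0.0
```

Request:
step_arm([
  [[0,0,-62],0],
  [[0,0,-124],0],
  [[0,0,-186],0],
  [[0,0,-250],0],
])

```text
clock: 4.72
eef_pos: [0.3828, -0.1227, 0.6673]
tool_rot: [0.155, 0.985, -0.032, 0.071]
ft_force: [0.7, 0.4, 0.2]
grip_width: 0.0857
grasp_force: 0.0
```

```bash
cat >> h.py <<'E'
def st():
    o=bot.get_obs(); M=R.from_quat(o['tool_rot']).as_matrix(); z=M[:,2]
    print(round(o['clock'],2),np.round(o['eef_pos'],4),'j',np.round(o['joint_pos'],2),'x',M[:,0].round(3),'y',M[:,1].round(3),'z',z.round(3),'tilt',round(np.degrees(np.arccos(-z[2])),1),'az',round(np.degrees(np.arctan2(z[1],z[0])),1),'F',np.round(o['ft_force'],1))
    return o,M
E
python3 -c "from h import *; st()"
```

```text
4.72 [ 0.3828 -0.1227  0.6673] j [-0.28  0.13  0.86  2.15 -0.05  0.03] x [-0.942  0.301 -0.149] y [ 0.31   0.95  -0.042] z [ 0.129 -0.085 -0.988] tilt 8.9 az -33.5 F [0.7 0.4 0.2]
```

Request:
step_arm([
  [[-9,0,-60],0],
  [[-18,0,-120],0],
  [[-28,0,-180],0],
  [[-37,0,-240],0],
])

```text
clock: 5.22
eef_pos: [0.3648, -0.1156, 0.6911]
tool_rot: [0.154, 0.982, -0.037, 0.102]
ft_force: [-0.3, 0.6, 0.2]
grip_width: 0.0857
grasp_force: 0.0
```

Request:
step_arm([
  [[-14,0,-60],0],
  [[-28,0,-118],0],
  [[-42,0,-176],0],
  [[-56,0,-234],0],
])

```text
clock: 5.72
eef_pos: [0.3532, -0.1113, 0.7131]
tool_rot: [0.152, 0.979, -0.041, 0.132]
ft_force: [0.8, -0.3, -0.4]
grip_width: 0.0854
grasp_force: 0.0
```

Request:
step_arm([
  [[-18,0,-58],0],
  [[-36,0,-116],0],
  [[-54,0,-174],0],
  [[-72,0,-232],0],
])

```text
clock: 6.22
eef_pos: [0.3453, -0.1087, 0.7341]
tool_rot: [0.151, 0.974, -0.044, 0.162]
ft_force: [-0.7, -0.2, -0.3]
grip_width: 0.0853
grasp_force: 0.0
```

```bash
python3 -c "from h import *; st()"
```

```text
6.22 [ 0.3453 -0.1087  0.7341] j [-0.27  0.04  0.95  2.15 -0.05  0.03] x [-0.902  0.28  -0.328] y [ 0.309  0.95  -0.038] z [ 0.301 -0.135 -0.944] tilt 19.3 az -24.2 F [-0.7 -0.2 -0.3]
```

Request:
step_arm([
  [[-80,0,-225],0],
  [[-80,0,-225],0],
])

```text
clock: 6.48
eef_pos: [0.3387, -0.1064, 0.7549]
tool_rot: [0.15, 0.969, -0.048, 0.191]
ft_force: [0.0, 0.3, -0.1]
grip_width: 0.0855
grasp_force: 0.0
```

Request:
step_arm([
  [[-90,0,-220],0],
  [[-90,0,-220],0],
])

```text
clock: 6.72
eef_pos: [0.3322, -0.1043, 0.7747]
tool_rot: [0.148, 0.963, -0.052, 0.219]
ft_force: [0.4, 0.3, -0.2]
grip_width: 0.0855
grasp_force: 0.0
```

Request:
step_arm([
  [[-110,0,-210],0],
  [[-110,0,-210],0],
  [[-110,0,-210],0],
])

```text
clock: 7.1
eef_pos: [0.3294, -0.1036, 0.7945]
tool_rot: [0.146, 0.956, -0.056, 0.247]
ft_force: [0.6, -0.3, 0.1]
grip_width: 0.0853
grasp_force: 0.0
```

Request:
step_arm([
  [[-120,0,-205],0],
  [[-120,0,-205],0],
  [[-120,0,-205],0],
])

```text
clock: 7.48
eef_pos: [0.3245, -0.1023, 0.8146]
tool_rot: [0.144, 0.948, -0.06, 0.276]
ft_force: [-0.2, -0.2, 0.3]
grip_width: 0.0854
grasp_force: 0.0
```

```bash
python3 -c "from h import *; st()"
```

```text
7.47 [ 0.3245 -0.1023  0.8146] j [-0.27  0.02  1.16  2.15 -0.05  0.02] x [-0.806  0.241 -0.54 ] y [ 0.307  0.951 -0.034] z [ 0.506 -0.193 -0.841] tilt 32.8 az -20.9 F [-0.2 -0.2  0.3]
```

Request:
step_arm([
  [[-130,0,-200],0],
  [[-130,0,-200],0],
  [[-130,0,-200],0],
], claw=1)

```text
clock: 7.85
eef_pos: [0.3182, -0.1004, 0.8343]
tool_rot: [0.142, 0.94, -0.064, 0.304]
ft_force: [0.8, 0.9, 0.2]
grip_width: 0.0321
grasp_force: 0.0
```

Request:
step_arm([
  [[-140,0,-195],0],
  [[-140,0,-195],0],
  [[-140,0,-195],0],
])

```text
clock: 8.22
eef_pos: [0.3095, -0.0977, 0.8532]
tool_rot: [0.14, 0.931, -0.068, 0.331]
ft_force: [0.0, -0.6, -0.0]
grip_width: 0.0004
grasp_force: 0.0
```

```bash
cat >> h.py <<'E'
X0,Y0,YAW=.748,.081,np.radians(-18.1)
ex=np.array([np.cos(YAW),np.sin(YAW),0]); ey=np.array([-ex[1],ex[0],0]); ez=np.array([0,0,1.])
def A(w): w=np.atleast_2d(w); return np.stack([w@ex-X0,w@ey-Y0,w[:,2]],1)   # world->analyser
def W(a): a=np.asarray(a,float); return (a[0]+X0)*ex+(a[1]+Y0)*ey+a[2]*ez
def go(a,M,p): return (M.T@(W(a)-p)*1000).round(1)
E
python3 - <<'E'
from h import *
o,M=st()
full=np.ones((480,640),bool)
for n in ['top','scene']:
    z=np.load(n+'.npz'); d=z['d']; P=A(pts(n,d,full)); C=z['im'].astype(int)[d>0]
    m=(abs(P[:,1])<.135)&(abs(P[:,1])>.03)&(P[:,2]>.215)&(P[:,2]<.27)&(P[:,0]<-.08)
    Q=P[m]; print(n,len(Q),'x',np.percentile(Q[:,0],[1,3,10,50])*1e3,'y',np.percentile(Q[:,1],[1,99])*1e3)
    f=Q[Q[:,0]<np.percentile(Q[:,0],8)]; print('front z',np.percentile(f[:,2],[5,50,95]))
# wrist look at closed fingers
im,d=bot.camera('wrist'); P=pts('wrist',d,full); o=bot.get_obs(); G=M.T@(P-o['eef_pos']).T*1000
g=G.T[G[2]<90]
for a in range(-30,80,8):
    q=g[(g[:,2]>=a)&(g[:,2]<a+8)]
    if len(q)>3: print(a,len(q),'y',np.percentile(q[:,1],[1,50,99]).round(),'x',np.percentile(q[:,0],[2,98]).round())
for y,x in [(-90,-240),(-90,-180)]: print('goto',go((x/1e3,y/1e3,.245),M,o['eef_pos']))
E
```

```text
8.22 [ 0.3095 -0.0977  0.8532] j [-0.27  0.01  1.27  2.15 -0.05  0.01] x [-0.741  0.217 -0.635] y [ 0.306  0.951 -0.033] z [ 0.597 -0.219 -0.772] tilt 39.5 az -20.1 F [ 0.  -0.6 -0. ]
top 2169 x [-605.98309608 -131.23388884 -128.78589386 -111.96896479] y [-127.70724167  128.04613178]
front z [0.23242732 0.23665747 0.25870376]
scene 2061 x [-803.10533642 -791.19155578 -713.38464654 -125.73376002] y [-124.33363829  130.99111999]
front z [0.21910779 0.24310318 0.26739949]
-30 4301 y [-19.  -7.  18.] x [16. 21.]
-22 15900 y [-60.  -1.  60.] x [ 5. 19.]
-14 12937 y [-58.  -1.  57.] x [ 2. 18.]
-6 11685 y [-52.   0.  51.] x [-7. 17.]
2 5765 y [-46.   3.  45.] x [-8. 17.]
10 7314 y [-39.  -3.  38.] x [-8. 13.]
18 3864 y [-34.   1.  33.] x [-8. 14.]
26 1172 y [-26.  -0.  26.] x [-9. 14.]
34 852 y [-13.  -1.  12.] x [-10.  11.]
42 740 y [-14.  -1.  13.] x [ 6. 11.]
50 648 y [-14.  -0.  13.] x [ 6. 11.]
58 486 y [-14.  -1.  12.] x [ 6. 11.]
66 51 y [-7. -0.  6.] x [10. 11.]
goto [244.8   6.7 586.4]
goto [198.5   6.4 624.5]
```

```bash
python3 - <<'E'
from h import *
o,M=st()
print(go((-.26,-.06,.40),M,o['eef_pos']), A(o['eef_pos']))
E
```

```text
8.28 [ 0.3094 -0.0976  0.8532] j [-0.27  0.01  1.27  2.15 -0.05  0.01] x [-0.741  0.217 -0.635] y [ 0.306  0.951 -0.033] z [ 0.597 -0.219 -0.772] tilt 39.5 az -20.1 F [-0.3  0.6 -0.4]
[161.2  31.7 453.4] [[-0.42360282 -0.07766345  0.85324602]]
```

Request:
step_arm([
  [[18,3,50],0],
  [[36,7,100],0],
  [[54,10,150],0],
  [[72,14,200],0],
  [[90,18,252],0],
  [[108,21,303],0],
  [[126,25,354],0],
  [[144,28,404],0],
  [[161,32,453],0],
  [[161,32,453],0],
])

```text
clock: 9.52
eef_pos: [0.4685, -0.1309, 0.393]
tool_rot: [0.14, 0.933, -0.067, 0.325]
ft_force: [0.5, -0.7, 0.0]
grip_width: 0.0
grasp_force: 0.0
```

```bash
python3 - <<'E'
from h import *
o,M=st()
im,d=bot.camera('wrist'); cv2.imwrite('pics/w2.png',im[:,:,::-1]); np.savez('w2.npz',im=im,d=d)
full=np.ones((480,640),bool); P=A(pts('wrist',d,full)); print('tcp',A(o['eef_pos'])*1e3)
m=(P[:,2]>.2)&(P[:,2]<.275)&(P[:,0]>-.19)&(P[:,0]<-.07)
Q=P[m]*1e3
for y in range(-140,60,20):
    q=Q[(Q[:,1]>=y)&(Q[:,1]<y+20)]
    if len(q)>20:
        f=q[q[:,0]<np.percentile(q[:,0],2)+2]
        l=q[q[:,2]<np.percentile(q[:,2],5)]
        print(y,len(q),'xmin',np.percentile(q[:,0],[1,5,50]).round(1),'z of front',np.median(f[:,2]).round(1),'lowest z',np.percentile(q[:,2],[1,50]).round(1),'x there',np.median(l[:,0]).round(1))
for t in ['stay_knob','stay_top','cover_edge']:
    for q in bot.trace(t,'wrist')[:1]:
        K=A(pts('wrist',d,q['pixels']))*1e3; print(t,q['score'],q['uv'],len(K),np.percentile(K,[5,50,95],axis=0).round().tolist())
E
```

```text
9.53 [ 0.4685 -0.1309  0.393 ] j [-0.24 -0.22 -0.42  0.7  -0.07  0.04] x [-0.75   0.219 -0.625] y [ 0.305  0.952 -0.034] z [ 0.587 -0.216 -0.78 ] tilt 38.7 az -20.2 F [ 0.5 -0.7  0. ]
tcp [[-261.99403611  -59.83625497  392.97971746]]
-140 203 xmin [-127.2 -126.7 -123.3] z of front 241.4 lowest z [222.  244.6] x there -77.9
-120 413 xmin [-127.3 -126.9 -124. ] z of front 241.5 lowest z [226.6 244.8] x there -125.6
-100 400 xmin [-128.  -127.1 -124.3] z of front 241.5 lowest z [239.7 245. ] x there -126.6
-80 400 xmin [-127.8 -127.1 -124.5] z of front 241.5 lowest z [239. 245.] x there -126.8
-60 407 xmin [-128.3 -127.7 -124.8] z of front 241.6 lowest z [239.4 244.9] x there -127.3
-40 404 xmin [-128.6 -128.  -125.1] z of front 241.3 lowest z [238.7 244.8] x there -127.0
-20 850 xmin [-169.3 -168.3 -127.6] z of front 252.6 lowest z [210.6 246. ] x there -118.4
0 1070 xmin [-168.8 -167.2 -127.9] z of front 253.2 lowest z [201.3 239.9] x there -149.3
20 420 xmin [-129.4 -129.  -125.9] z of front 241.2 lowest z [239.4 244.9] x there -128.3
40 409 xmin [-129.5 -128.9 -126.2] z of front 241.6 lowest z [238.9 244.9] x there -128.4
stay_knob 0.89 [397.1, 195.4] 1370 [[-166.0, -6.0, 147.0], [-158.0, 2.0, 219.0], [-115.0, 9.0, 262.0]]
stay_top 0.71 [393.2, 195.6] 1503 [[-165.0, -6.0, 144.0], [-146.0, 2.0, 221.0], [-113.0, 10.0, 264.0]]
cover_edge 0.65 [389.2, 242.3] 7200 [[-125.0, -117.0, 179.0], [-120.0, 4.0, 251.0], [27.0, 119.0, 257.0]]
```

View pics/w2.png

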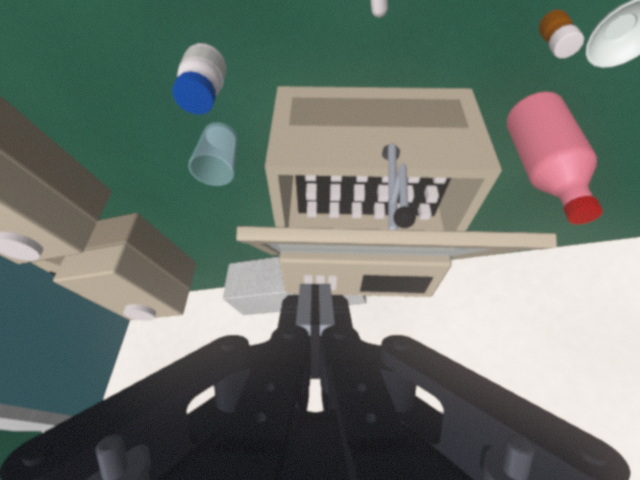

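```bash
python3 - <<'E'
from h import *
z=np.load('w2.npz'); d=z['d'];im=z['im']
for c in (290,340):
  for r in range(222,258,2):
    m=np.zeros((480,640),bool); m[r,c-8:c+8]=1
    P=A(pts('wrist',d,m))*1e3
    if len(P): print(c,r,np.median(P,0).round(1),im[r,c])
m=np.zeros((480,640),bool); m[205:225,395:412]=1
P=A(pts('wrist',d,m))*1e3; P=P[P[:,2]>235]; print('knob',P.mean(0),P.min(0),P.max(0))
m=np.zeros((480,640),bool); m[140:172,300:360]=1
P=A(pts('wrist',d,m))*1e3; print('front face x',np.median(P,0),np.percentile(P[:,0],[5,95]))
E
```

```text
290 222 [  43.8 -104.2  122.5] [171 158 142]
290 224 [  43.1 -104.   126.3] [173 157 140]
290 226 [  43.2 -103.6  129.9] [173 161 143]
290 228 [-123.6  -85.6  247.7] [186 174 155]
290 230 [-122.9  -85.6  249.2] [202 188 168]
290 232 [-122.3  -85.4  250.7] [202 187 170]
290 234 [-121.6  -85.4  252.3] [206 194 174]
290 236 [-120.7  -85.3  253.7] [211 195 177]
290 238 [-119.9  -85.2  255.1] [211 196 175]
290 240 [-119.1  -85.2  256.5] [200 188 168]
290 242 [-116.4  -85.3  256.7] [157 146 131]
290 244 [-100.6  -86.8  248.9] [158 152 146]
290 246 [-27.2 -94.  206. ] [163 164 161]
290 248 [ -4.4 -96.1 194.7] [159 161 158]
290 250 [ 22.9 -99.3 181.3] [160 161 156]
290 252 [  53.2 -101.4  166.4] [175 166 158]
290 254 [  61.6 -102.2  164.6] [178 165 147]
290 256 [  61.5 -101.8  168. ] [179 166 151]
340 222 [ 43.4 -33.3 120.5] [177 164 147]
340 224 [ 43.  -33.3 124.1] [178 165 146]
340 226 [ 43.9 -33.3 126.9] [178 165 148]
340 228 [ 43.5 -33.4 130.8] [181 165 149]
340 230 [-123.8  -44.5  248.2] [197 182 162]
340 232 [-123.   -44.4  249.8] [203 190 169]
340 234 [-122.2  -44.4  251.1] [203 192 170]
340 236 [-121.8  -44.4  252.9] [207 193 175]
340 238 [-121.1  -44.3  254.4] [208 196 174]
340 240 [-120.3  -44.7  255.8] [207 193 172]
340 242 [-119.2  -44.2  257.1] [184 172 153]
340 244 [-110.6  -43.7  253.6] [153 146 134]
340 246 [-40.7 -39.1 212.4] [165 164 161]
340 248 [-19.1 -37.7 201.7] [162 163 160]
340 250 [  4.8 -36.1 189.9] [159 158 155]
340 252 [ 33.8 -34.2 175.5] [166 165 159]
340 254 [ 60.8 -32.5 162.9] [176 167 152]
340 256 [ 60.4 -33.1 166.3] [179 166 149]
knob [-162.81020198   -2.14751716  260.87401425] [-166.82039532   -7.7124352   248.10752482] [-155.63625446    3.60618365  266.58904269]
front face x [-99.53249262 -52.46647191 137.47192366] [-100.65018215  -96.25598284]
```

```bash
python3 - <<'E'
from h import *
o,M=st(); print(A(o['eef_pos'])*1e3, o['joint_vel'].round(3) if hasattr(o['joint_vel'],'round') else o['joint_vel'])
T0=bot.camera_params('wrist')['pose']
im,d=bot.camera('wrist'); cp=bot.camera_params
print(np.abs(np.array(cp('wrist')['pose'])-np.array(T0)).max())
z=d
for c in (290,340):
  for r in range(224,250,2):
    m=np.zeros((480,640),bool); m[r,c-8:c+8]=1
    P=A(pts('wrist',d,m))*1e3
    if len(P): print(c,r,np.median(P,0).round(1),im[r,c])
for q in bot.trace('stay_knob','wrist')[:1]:
    P=A(pts('wrist',d,q['pixels']))*1e3; K=P[P[:,2]>P[:,2].max()-14]; print('knob top',P.max(0).round(),K.mean(0).round(),K.min(0).round())
m=np.zeros((480,640),bool); m[130:172,300:360]=1
P=A(pts('wrist',d,m))*1e3; print('front face x',np.median(P,0),np.percentile(P[:,0],[5,95]),np.percentile(P[:,2],[5,95]))
E
```

```text
9.72 [ 0.4718 -0.1318  0.4038] j [-0.24 -0.22 -0.4   0.7  -0.07  0.04] x [-0.738  0.216 -0.639] y [ 0.306  0.951 -0.032] z [ 0.601 -0.22  -0.768] tilt 39.8 az -20.1 F [ 1.4  0.8 -0.4]
[[-258.65492915  -59.6678623   403.76513018]] [ 0.    -0.01   0.007 -0.003 -0.002 -0.001]
0.00038668401081098924
290 224 [-123.5  -85.9  243.9] [160 151 135]
290 226 [-112.7  -86.9  238.5] [149 142 131]
290 228 [-60.3 -92.2 204.6] [161 158 156]
290 230 [-44.6 -93.8 196.5] [164 165 162]
290 232 [-26.4 -95.5 187.1] [167 165 162]
290 234 [ -7.8 -97.9 177.5] [158 159 157]
290 236 [ 13.4 -99.3 166.6] [160 158 156]
290 238 [  37.9 -101.5  153.8] [171 163 159]
290 240 [  53.8 -102.9  147. ] [178 168 151]
290 242 [  53.7 -102.7  150.3] [182 168 148]
290 244 [  53.7 -102.4  153.5] [184 173 155]
290 246 [  54.8 -102.3  156.2] [202 188 168]
290 248 [  56.8 -102.2  158.3] [198 185 167]
340 224 [-125.4  -44.5  243.6] [183 170 151]
340 226 [-119.7  -44.1  241.8] [150 140 127]
340 228 [-107.3  -43.4  235.3] [157 154 148]
340 230 [-53.5 -39.8 200.7] [164 163 161]
340 232 [-36.7 -38.7 192.1] [168 170 166]
340 234 [-19.8 -37.  183.3] [167 164 163]
340 236 [  0.7 -36.3 172.6] [159 157 156]
340 238 [ 23.2 -34.7 161. ] [164 163 159]
340 240 [ 48.9 -33.1 147.6] [178 167 158]
340 242 [ 52.6 -32.9 148.4] [179 167 149]
340 244 [ 52.8 -32.8 151.6] [181 168 148]
340 246 [ 53.4 -32.9 154.7] [192 178 161]
340 248 [ 54.3 -32.9 157.2] [202 189 168]
knob top [ 35.  73. 254.] [-168.   -2.  249.] [-173.   -9.  240.]
front face x [-107.51970659  -52.70056566  122.60857174] [-109.05163264  -38.42938574] [ 97.7956401 141.5391219]
```

```bash
python3 - <<'E'
from h import *
o,M=st(); p=o['eef_pos']
for a in [(-.245,-.095,.235),(-.172,-.095,.245),(-.172,-.095,.2565)]: print(a,go(a,M,p))
E
```

```text
9.82 [ 0.4716 -0.1317  0.4037] j [-0.24 -0.22 -0.4   0.7  -0.07  0.04] x [-0.738  0.216 -0.639] y [ 0.306  0.951 -0.032] z [ 0.601 -0.22  -0.768] tilt 39.8 az -20.1 F [0.5 1.  0.5]
(-0.245, -0.095, 0.235) [ 98.1 -29.9 139.2]
(-0.172, -0.095, 0.245) [ 35.6 -30.5 178.2]
(-0.172, -0.095, 0.2565) [ 28.3 -30.9 169.4]
```

Request:
step_arm([
  [[25,-8,35],0],
  [[50,-16,70],0],
  [[75,-24,105],0],
  [[98,-30,139],0],
  [[98,-30,139],0],
  [[78,-30,152],0],
  [[57,-30,165],0],
  [[36,-30,178],0],
  [[36,-30,178],0],
  [[36,-30,178],0],
])

```text
clock: 11.08
eef_pos: [0.5416, -0.191, 0.2429]
tool_rot: [0.14, 0.93, -0.068, 0.332]
ft_force: [-0.4, 0.4, -1.0]
grip_width: 0.0001
grasp_force: 0.0
```

```bash
python3 - <<'E'
from h import *
o,M=st(); p=o['eef_pos'];print(A(p)*1e3)
im,d=bot.camera('wrist'); cv2.imwrite('pics/w3.png',im[:,:,::-1])
im2,d2=bot.camera('scene'); cv2.imwrite('pics/s3.png',cv2.resize(im2[140:300,180:380,::-1],None,fx=4,fy=3.75))
o,M=st(); p=o['eef_pos'];print(A(p)*1e3)
print(go((-.172,-.095,.2565),M,p),go((-.172,-.035,.2565),M,p))
E
```

```text
11.07 [ 0.5416 -0.191   0.2429] j [-0.34  0.1  -0.56  0.22 -0.01 -0.04] x [-0.74   0.216 -0.637] y [ 0.306  0.952 -0.033] z [ 0.599 -0.219 -0.77 ] tilt 39.6 az -20.1 F [-0.4  0.4 -1. ]
[[-173.90204995  -94.27677482  242.90447421]]
11.18 [ 0.5409 -0.1909  0.2419] j [-0.34  0.1  -0.56  0.22 -0.01 -0.04] x [-0.741  0.216 -0.636] y [ 0.306  0.951 -0.033] z [ 0.598 -0.219 -0.771] tilt 39.5 az -20.1 F [-0.3 -0.4 -0.1]
[[-174.60102285  -94.38724853  241.93814609]]
[-11.2  -1.1  -9.6] [-12.7  58.9 -10.9]
```

View pics/s3.png

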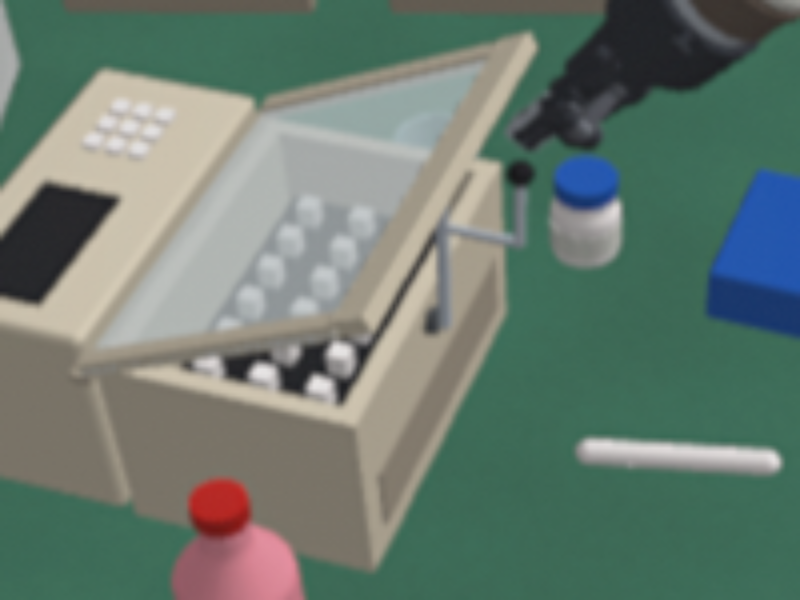

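```bash
python3 - <<'E'
from h import *
o,M=st(); p=o['eef_pos'];print(A(p)*1e3)
print(go((-.1685,-.094,.2525),M,p),go((-.1685,-.05,.2525),M,p),go((-.1685,0,.2525),M,p))
E
```

```text
11.18 [ 0.5409 -0.1909  0.2419] j [-0.34  0.1  -0.56  0.22 -0.01 -0.04] x [-0.741  0.216 -0.636] y [ 0.306  0.951 -0.033] z [ 0.598 -0.219 -0.771] tilt 39.5 az -20.1 F [-0.3 -0.4 -0.1]
[[-174.60102285  -94.38724853  241.93814609]]
[-11.4   0.   -4.3] [-12.5  44.   -5.2] [-13.7  94.   -6.4]
```

View pics/w3.png

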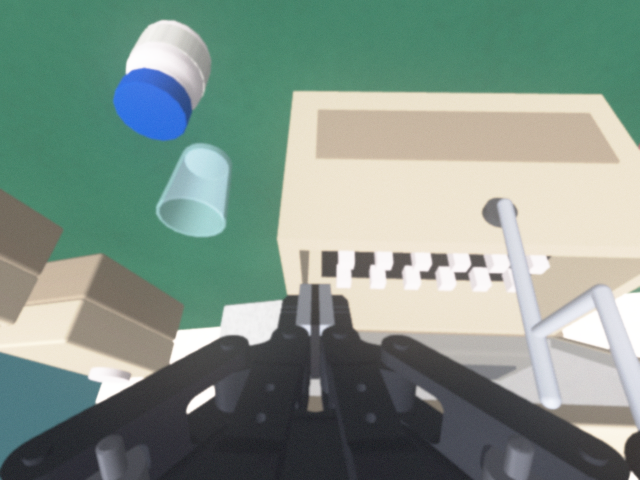

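The wrist view shows the closed fingertips at (315,287) below the cover's bar (about row 410). The stay runs from (500,205) to (548,400), to the right of the fingers, with the knob at (635,455). I'll rise under the edge, then push left.

Request:
step_arm([
  [[-6,0,-2],0],
  [[-11,0,-4],0],
  [[-11,0,-4],0],
])

```text
clock: 11.55
eef_pos: [0.5478, -0.1929, 0.2525]
tool_rot: [0.14, 0.93, -0.068, 0.332]
ft_force: [0.1, -0.2, 0.6]
grip_width: -0.0002
grasp_force: 0.0
```

```bash
python3 - <<'E'
from h import *
o,M=st(); p=o['eef_pos'];print(A(p)*1e3)
im,d=bot.camera('top'); 
from h import *
m=np.ones((480,640),bool); P=A(pts('top',d,m)); C=im[d>0].astype(int)
Q=P[(abs(P[:,1])<.12)&(abs(P[:,1])>.03)&(P[:,2]>.22)&(P[:,2]<.27)&(P[:,0]<-.1)&(P[:,0]>-.15)&(C.sum(1)>330)]*1e3
print(len(Q),np.percentile(Q,[2,50,98],axis=0).round(1).tolist())
E
```

```text
11.55 [ 0.5478 -0.1929  0.2525] j [-0.33  0.1  -0.53  0.25 -0.01 -0.04] x [-0.74   0.216 -0.637] y [ 0.306  0.951 -0.033] z [ 0.599 -0.219 -0.77 ] tilt 39.6 az -20.1 F [ 0.1 -0.2  0.6]
[[-167.33433805  -94.16657669  252.4864818 ]]
1306 [[-131.5, -116.8, 222.7], [-119.3, 31.5, 237.9], [-100.9, 116.8, 244.7]]
```

Request:
step_arm([
  [[-1.5,0,0],0],
  [[-1.5,10,0],0],
  [[-1.5,20,0],0],
  [[-2,30,0],0],
  [[-2,36,0],0],
  [[-2,42,0],0],
  [[-2,48,0],0],
])

```text
clock: 12.48
eef_pos: [0.5636, -0.1473, 0.2514]
tool_rot: [0.141, 0.93, -0.068, 0.331]
ft_force: [-0.4, -1.5, 1.9]
grip_width: -0.0001
grasp_force: 0.0
```

```bash
cat >> h.py <<'E'
def look(tag):
    o,M=st(); print('tcpA',A(o['eef_pos'])*1e3)
    im,d=bot.camera('top'); P=A(pts('top',d,np.ones((480,640),bool))); C=im[d>0].astype(int)
    yc=A(o['eef_pos'])[0,1]
    q=(P[:,1]>yc+.07)&(P[:,1]<.125)|(P[:,1]<yc-.07)&(P[:,1]>-.125)
    Q=P[q&(P[:,2]>.14)&(P[:,2]<.27)&(P[:,0]<-.1)&(P[:,0]>-.165)&(C.sum(1)>330)]
    th=np.arctan2(Q[:,2]-.1405,.045-Q[:,0]); print('cover n',len(Q),'theta(top surf ~ +0.06)',np.percentile(th,[10,50,90]).round(3))
    k=(P[:,0]<-.14)&(P[:,0]>-.19)&(abs(P[:,1])<.16)&(C.sum(1)<170)&(P[:,1]>yc+.02)
    for r in bot.trace('stay_knob','top')[:1]:
        K=A(pts('top',d,r['pixels']))*1e3; print('knob',round(r['score'],2),np.percentile(K,[5,50,95],axis=0).round().tolist())
    return im,d
E
python3 -c "
from h import *
im,d=look('a')"
```

```text
12.47 [ 0.5636 -0.1473  0.2514] j [-0.22  0.1  -0.53  0.26 -0.08  0.05] x [-0.741  0.217 -0.636] y [ 0.306  0.951 -0.033] z [ 0.598 -0.219 -0.771] tilt 39.6 az -20.1 F [-0.4 -1.5  1.9]
tcpA [[-166.53477897  -45.93401304  251.36159868]]
cover n 898 theta(top surf ~ +0.06) [0.49  0.537 0.552]
knob 0.57 [[-141.0, 8.0, 146.0], [-128.0, 11.0, 197.0], [-121.0, 13.0, 201.0]]
```

Request:
step_arm([
  [[-1,5,0],0],
  [[-1.5,10,0],0],
  [[-2,15,0],0],
  [[-2.5,20,0],0],
])

```text
clock: 13.08
eef_pos: [0.5715, -0.1287, 0.252]
tool_rot: [0.14, 0.931, -0.068, 0.331]
ft_force: [-0.5, -0.7, -0.5]
grip_width: 0.0002
grasp_force: 0.0
```

```bash
python3 -c "
from h import *
im,d=look('a')
im,d=bot.camera('scene'); cv2.imwrite('pics/s4.png',cv2.resize(im[140:300,180:380,::-1],None,fx=4,fy=3.75))"
```

```text
13.07 [ 0.5715 -0.1287  0.252 ] j [-0.18  0.11 -0.51  0.26 -0.11  0.08] x [-0.741  0.217 -0.635] y [ 0.306  0.951 -0.033] z [ 0.598 -0.219 -0.771] tilt 39.5 az -20.1 F [-0.5 -0.7 -0.5]
tcpA [[-164.79533843  -25.74170079  252.0147861 ]]
cover n 886 theta(top surf ~ +0.06) [0.488 0.53  0.546]
knob 0.56 [[-136.0, 15.0, 158.0], [-127.0, 20.0, 196.0], [-122.0, 24.0, 200.0]]
```

View pics/s4.png

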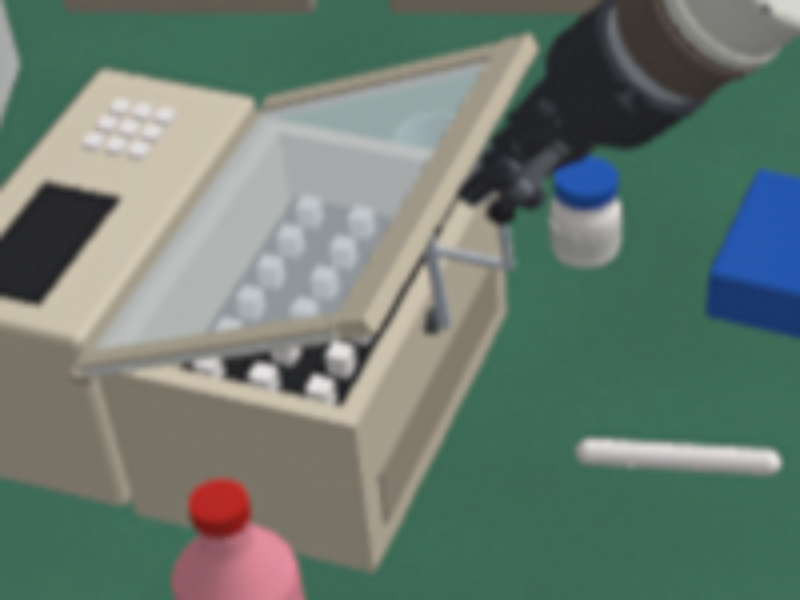

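The knob, at (500,210), is being pushed by the knuckle and the stay now leans left, with the fingertips still under the edge. I'll keep pushing.

Request:
step_arm([
  [[-0.3,4,0],0],
  [[-0.6,8,0],0],
  [[-0.9,12,0],0],
  [[-1.2,16,0],0],
  [[-1.5,20,0],0],
])

```text
clock: 13.85
eef_pos: [0.5781, -0.1101, 0.2516]
tool_rot: [0.14, 0.931, -0.068, 0.33]
ft_force: [-2.2, -1.1, -1.3]
grip_width: -0.0001
grasp_force: 0.9
```

```bash
python3 -c "
from h import *
im,d=look('a')
im,d=bot.camera('scene'); cv2.imwrite('pics/s5.png',cv2.resize(im[140:300,180:380,::-1],None,fx=4,fy=3.75))"
```

```text
13.85 [ 0.5781 -0.1101  0.2516] j [-0.13  0.12 -0.5   0.27 -0.14  0.12] x [-0.742  0.217 -0.634] y [ 0.306  0.951 -0.033] z [ 0.596 -0.219 -0.772] tilt 39.4 az -20.2 F [-2.2 -1.1 -1.3]
tcpA [[-164.29599424   -6.0255942   251.61207074]]
cover n 1047 theta(top surf ~ +0.06) [0.05  0.514 0.535]
knob 0.7 [[-170.0, 51.0, 64.0], [-133.0, 85.0, 151.0], [-118.0, 128.0, 171.0]]
```

View pics/s5.png

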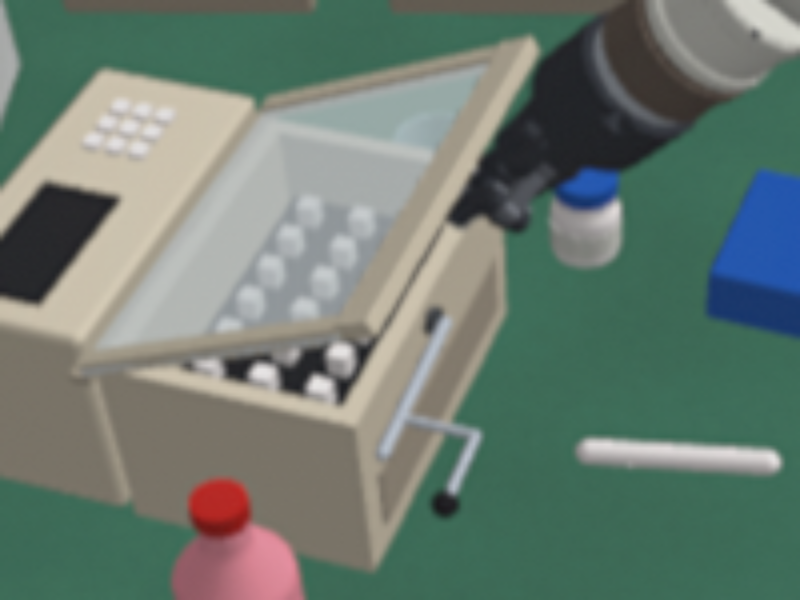

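The stay is folded along the front face, with its knob at (445,500), and the cover rests on the fingers. Next I'll lower it along the edge's arc while sliding right, away from the stay.

```bash
python3 - <<'E'
from h import *
o,M=st(); p=o['eef_pos']; a=A(p)[0]
e=lambda t: np.array([.045-.2*np.cos(t),0,.1405+.2*np.sin(t)])
off=np.array([-.0328,0,.0221]); u=np.array([.768,0,.64])
ts=np.linspace(.3,.6,301); t0=ts[np.argmin([abs(u@(e(t)+off-a*[1,0,1])) for t in ts])]; print('theta0',t0)
for t,y in zip([.44,.40,.36,.32,.28,.24,.20,.16,.12,.08,.04,0,-.02],[-2,-5,-10,-15,-20,-25,-30]+[-30]*6):
    d=e(t)-e(t0); print(t,(M.T@(d[0]*ex+y/1e3*ey+d[2]*ez)*1e3).round(1))
print('retreat -x100,z-15', (M.T@(-.1*ex-.015*ez)*1e3).round(), 'then up 150',(M.T@(-.15*ex+.15*ez)*1e3).round())
E
```

```text
14.0 [ 0.5785 -0.1099  0.252 ] j [-0.13  0.12 -0.5   0.27 -0.14  0.12] x [-0.742  0.216 -0.635] y [ 0.305  0.952 -0.033] z [ 0.597 -0.218 -0.772] tilt 39.5 az -20.1 F [-1.   0.9 -1.1]
theta0 0.475
0.44 [ 6.4 -1.8  2.9]
0.4 [13.7 -4.5  6.6]
0.36 [20.8 -9.3 10.5]
0.32 [ 27.8 -14.   14.8]
0.28 [ 34.6 -18.7  19.3]
0.24 [ 41.2 -23.5  24. ]
0.2 [ 47.6 -28.2  29.1]
0.16 [ 53.7 -27.9  34.2]
0.12 [ 59.6 -27.7  39.6]
0.08 [ 65.3 -27.4  45.3]
0.04 [ 70.7 -27.1  51.1]
0 [ 75.9 -26.9  57.2]
-0.02 [ 78.4 -26.8  60.3]
retreat -x100,z-15 [ 87.   1. -52.] then up 150 [  21.   -4. -211.]
```

Request:
step_arm([
  [[3,-1,1.5],0],
  [[8,-2,4],0],
  [[14,-5,7],0],
  [[20,-9,10.5],0],
  [[26,-13,14],0],
  [[32,-17,17.5],0],
  [[38,-21,21.5],0],
  [[43,-25,25.5],0],
  [[48,-28,29],0],
  [[48,-28,29],0],
])

```text
clock: 15.25
eef_pos: [0.5511, -0.1333, 0.1995]
tool_rot: [0.141, 0.931, -0.068, 0.33]
ft_force: [-1.3, 0.7, -0.8]
grip_width: -0.0002
grasp_force: 1.4
```

```bash
python3 - <<'E'
from h import *
look('b'); o,M=st(); p=o['eef_pos']; a=A(p)[0]
e=lambda t: np.array([.045-.2*np.cos(t),0,.1405+.2*np.sin(t)])
off=np.array([-.0328,0,.0221]); u=np.array([.768,0,.64])
ts=np.linspace(0,.6,601); t0=ts[np.argmin([abs(u@(e(t)+off-a*[1,0,1])) for t in ts])]; print('theta0',t0)
E
```

```text
15.25 [ 0.5511 -0.1333  0.1995] j [-0.2   0.15 -0.63  0.1  -0.1   0.07] x [-0.742  0.217 -0.634] y [ 0.307  0.951 -0.034] z [ 0.596 -0.22  -0.772] tilt 39.4 az -20.2 F [-1.3  0.7 -0.8]
tcpA [[-182.74845133  -36.52202332  199.49172397]]
cover n 1308 theta(top surf ~ +0.06) [0.206 0.23  0.25 ]
knob 0.54 [[-172.0, 83.0, -0.0], [-165.0, 107.0, 113.0], [-135.0, 138.0, 117.0]]
15.35 [ 0.5512 -0.1333  0.1999] j [-0.2   0.15 -0.63  0.1  -0.1   0.07] x [-0.742  0.217 -0.635] y [ 0.307  0.951 -0.034] z [ 0.596 -0.22  -0.772] tilt 39.5 az -20.3 F [-3.9 -0.7 -1.2]
theta0 0.196
```

Request:
step_arm([
  [[3,0,2.5],0],
  [[6,0,5],0],
  [[9,0,8],0],
  [[12,0,10.5],0],
  [[15,0.5,13],0],
  [[17.5,0.5,16],0],
  [[20,1,19],0],
  [[22.5,1,22],0],
  [[25,1,25],0],
  [[27.5,1,27.5],0],
  [[29,1,30],0],
  [[31,1,32],0],
])

```text
clock: 16.85
eef_pos: [0.5495, -0.1322, 0.1569]
tool_rot: [0.14, 0.93, -0.067, 0.333]
ft_force: [0.5, -0.5, -0.2]
grip_width: 0.0001
grasp_force: 0.0
```

```bash
python3 - <<'E'
from h import *
look('c')
E
```

```text
16.85 [ 0.5495 -0.1322  0.1569] j [-0.2   0.23 -0.69 -0.04 -0.1   0.07] x [-0.739  0.216 -0.638] y [ 0.306  0.952 -0.032] z [ 0.6   -0.219 -0.77 ] tilt 39.7 az -20.0 F [ 0.5 -0.5 -0.2]
tcpA [[-184.6055173   -35.94631598  156.93882759]]
cover n 1380 theta(top surf ~ +0.06) [0.028 0.051 0.073]
```

Request:
step_arm([
  [[6,0,-2],0],
  [[20,0,-10],0],
  [[45,0,-26],0],
  [[70,0,-41],0],
  [[87,0,-52],0],
  [[95,0,-90],0],
  [[100,0,-140],0],
  [[105,0,-180],0],
  [[105,0,-180],0],
  [[105,0,-180],0],
])

```text
clock: 18.2
eef_pos: [0.3631, -0.0701, 0.2282]
tool_rot: [0.14, 0.93, -0.067, 0.332]
ft_force: [-0.7, -0.3, 1.0]
grip_width: -0.0
grasp_force: 0.0
```

```bash
python3 - <<'E'
from h import *
look('d')
im,d=bot.camera('scene'); cv2.imwrite('pics/end.png',im[:,:,::-1])
for t in ['wash_bottle','vial','reagent_jar','beaker','tip_box','marker','dish']:
    im,d=(bot.camera('top') if t=='wash_bottle' else (im,d))
    for q in bot.trace(t,'top')[:1]: print(t,np.round(q['uv']))
E
```

```text
18.2 [ 0.3631 -0.0701  0.2282] j [-0.09 -0.33 -0.95  0.27 -0.17  0.15] x [-0.74   0.216 -0.637] y [ 0.306  0.952 -0.032] z [ 0.599 -0.219 -0.77 ] tilt 39.6 az -20.1 F [-0.7 -0.3  1. ]
tcpA [[-381.04908556  -34.81101207  228.21542638]]
cover n 1373 theta(top surf ~ +0.06) [0.028 0.051 0.074]
knob 0.7 [[-172.0, 85.0, 44.0], [-166.0, 127.0, 113.0], [-148.0, 139.0, 117.0]]
wash_bottle [294. 184.]
reagent_jar [460. 258.]
beaker [480. 215.]
tip_box [453. 322.]
marker [374. 291.]
dish [274. 226.]
```

View pics/end.png

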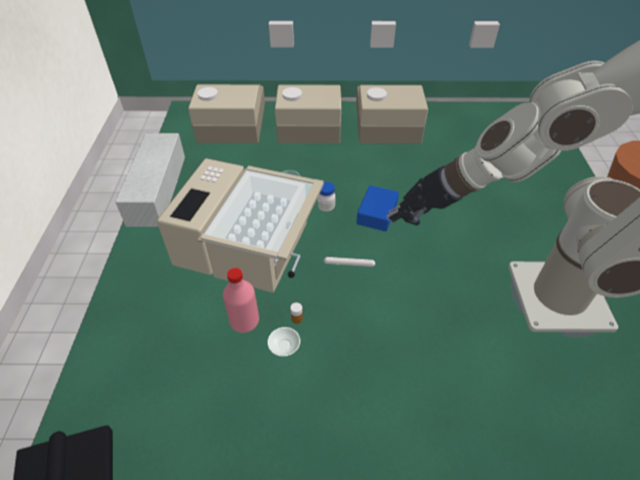

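The cover at (260,215) is shut and the stay is folded, with its knob at (291,274). The bystanders are where they stood and the gripper is clear of everything.

```bash
python3 -c "
from h import *
print(bot.job_done())"
```

```text
the job is handed in; nothing more can be done
None
```

I folded the stay to the left, lowered the cover shut on the fingers without a slam and moved the arm clear, then handed the job in at about 18 s; the bystanders look undisturbed in the final picture.

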